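Trace the panel's open edge seam with the probe

ROBOT

A 7-joint arm with a two-finger parallel gripper is mounted at the origin on the work surface. World frame = base frame: x ahead of the robot, y to its left, z up, the work surface at z = 0. Lengths are in m, angles in rad, forces in N, time in s.
With the tool pointing down it reaches from about 0.35 to 0.9 m from the base axis. Payload 8.1 kg.
Tool frame: the origin (TCP) lies at the very end of the fingers, on their centre line; the grasp point (between the pads) lies grip_point_offset behind it (grip_point_offset is the distance from the TCP to the grasp point, in m); z points along the fingers, y is the direction in which the jaws open and shut (so a half turn about z gives the same grasp; the last joint's range is limited). The gripper opens to 92 mm and grips with 3 to 60 N. Pads are 19 mm wide; open, the fingers measure 130 mm over their backs; the gripper's body (75 mm by 190 mm) begins 47 mm behind the grasp point.
Start: joints at [1.148, 0.434, 0.025, 1.573, -0.012, 1.134, -0.075], TCP at [0.196, -0.593, 0.227] pointing down, gripper open.
Joint ranges: [-2.62, 2.62], [-0.44, 2.09], [-1.27, 1.32], [0.08, 2.57], [-1.32, 4.46], [0.12, 2], [-2.74, 2.74]. Speed limits (rad/s): [2.22, 2.22, 3.01, 3.01, 3.14, 3.14, 3.14].

INTERFACE

Orientations are given as a rotation vector (axis times angle).
In Python, from cell import * gives the robot as it stands.
- The arm moves only by the tool drive_tool, never from a script. Its argument "increments" is a list of rows, each an object of numbers: "grip": the gripper's target within -1 to 1 (shut at 1, half-way at 0, fully open at -1); "tx", "ty", "tz": the shift along the world's x, y, z normalised to -1 to 1, where 1 is 400 mm; "turn": the turn about the world's z normalised to -1 to 1, where 1 is 60 degrees. In form: [{"grip": .., "tx": .., "ty": .., "tz": .., "turn": ..}, ...]. A call has 1 to 20 rows; each row is the pose to reach, as a shift and turn from the pose measured when the call began; what a row does not reach only later rows make up. A row lasts 1/10 s, in which the tool goes at most 50 mm and 8.59 degrees, less where a joint would pass 70% of its speed; a pose out of reach is approached as far as the arm can. A call with a number of a shift or a turn outside -1 to 1 is refused whole. A call with a gripper value outside its range is refused whole. The fingers move at their own pace and stop on an object; "newtons" is the grip in N (left out, the last holds). Time passes only in rows, so rows that repeat a pose let the fingers close. It gives the time, the measured TCP pose, the force and the opening at its end, in the units of the state.
- observe(): the state, without advancing time (a new reading comes with each control period).
- get_image(name): name is "side" or "top"; returns the picture (384x512x3 uint8, red, green, blue); there is no depth.
- camera_info(name): a dict with "fx", "fy", "cx", "cy" (pixels), "eye" and "rotation" of the camera in the world. Camera axes: x right, y down, z forward; pixel columns grow to the right and rows downward; lengths in m; the calibration is good to about 2 mm. A picture is of the moment at which its call begins. camera_info takes no time and is no camera call.
- sign_off(): hands the job in, once; it reports no verdict.
The state is a dict: "clock": time; "joints": joint angles; "dq": joint speeds; "joint_efforts": joint torques, N m; "position": TCP position; "ee_rot": TCP orientation; "force": force on the tool from outside, world axes, zero at the start; "ft_torque": the same for the moment, N m; "width": opening from 0.0 (shut) to 1.0 (fully open).
Only numpy, scipy, OpenCV 4.12 (cv2) and the standard library are available. Lean on these libraries where they do the work, as an engineer would, in place of code of your own. Each camera call takes 0.05 s, during which the arm holds its last target. There are 200 camera calls.

TASK

Take the yellow-handled seam probe from its fork stand and check that the open seam beside the panel's orange edge strip is clear: put the ball tip gently down into the seam at the green-marker end and draw it slowly and steadily (2 to 3 cm a second) along the whole seam, round the bend and down in the groove all the way, to the red-marker end. Then lift it out and hang it back upright by its collar in the fork it came from, leaving the other things on the table where they are.

Things in the scene. Friction and masses are not known exactly. Their poses are not given: they have to be found in the camera images.
- probe_grip (a point): Centre of the seam probe's yellow square handle (20 x 20 mm across, sides along this point's x and y, 55 mm tall along its z). The probe starts upright, hanging by its collar in the stand's fork, tip 20 mm above the table. The collar's underside lies 32.5 mm below this point, the ball tip's lowest point 97.5 mm below it
- probe_tip (a point): Lowest point of the probe's ball end, on the probe's long axis, 97.5 mm below the handle's centre
- probe: The seam probe as a whole (about 90 g, 125 mm overall), origin at its lowest point (as probe_tip), z up its axis. From the top: yellow handle, dark round collar 36 mm across and 5 mm thick, steel shank 12 mm across and 39 mm long, tapering to a thin needle 4 mm across with a 5 mm ball end
- stand_slot (a point): Hanging place in the fork stand, at the height of the fork's top face (85 mm above the table). The slot between the prongs is 20 mm wide, runs along this point's x, ends 24 mm towards +x and is open towards -x (32 mm), above and below. The probe hangs with its shank in the slot, its collar resting on the prongs, its axis through this point
- stand: Aluminium fork stand on a dark base 90 x 80 mm, 8 mm high, fixed; origin at table height straight below stand_slot, same axes. Each prong is 15 mm wide, 8 mm thick; nothing rises above the fork. It may be left or right of the panel
- panel: Tan board panel with an orange edge strip, about 175 x 270 mm, fixed; origin at table height, z up. Face 22 mm above the table. The seam is the dark groove between tan face and orange strip: 9 mm wide, 5 mm deep (floor 17 mm above the table), a straight leg of 120 mm, a 45 degree bend, then a straight leg of 92 mm; both ends closed, 6 mm beyond the end points
- green_marker: Green disc, 20 mm across, 4 mm high, stuck on the panel about 28 mm beyond the end of the seam where the tracing starts; origin centre of its underside. It may be at either end
- red_marker: Red disc, same size, beyond the other end of the seam, where the tracing finishes; origin centre of its underside
- seam_0 (a point): Point on the seam's floor, on its centre line, 0/8 of the way along it (0.0 mm of 212 mm); the points are evenly spaced along the path, seam_0 at panel x -60, y 100, seam_8 at panel x 5, y -85 mm. The bend lies at panel x -60, y -20, z 17 mm, between seam_4 and seam_5 (120 mm from seam_0)
- seam_1 (a point): Point on the seam's floor, on its centre line, 1/8 of the way along it (26.5 mm of 212 mm)
- seam_2 (a point): Point on the seam's floor, on its centre line, 2/8 of the way along it (53.0 mm of 212 mm)
- seam_3 (a point): Point on the seam's floor, on its centre line, 3/8 of the way along it (79.5 mm of 212 mm)
- seam_4 (a point): Point on the seam's floor, on its centre line, 4/8 of the way along it (106.0 mm of 212 mm)
- seam_5 (a point): Point on the seam's floor, on its centre line, 5/8 of the way along it (132.5 mm of 212 mm)
- seam_6 (a point): Point on the seam's floor, on its centre line, 6/8 of the way along it (158.9 mm of 212 mm)
- seam_7 (a point): Point on the seam's floor, on its centre line, 7/8 of the way along it (185.4 mm of 212 mm)
- seam_8 (a point): Point on the seam's floor, on its centre line, 8/8 of the way along it (211.9 mm of 212 mm)
- edge_coil: white coil of edge band, ring 110 mm across, 22 mm high; a bystander, loose, not to be disturbed
- guide_roller: loose grey roller, 44 mm across, 26 mm high; a bystander, loose, not to be disturbed
- star_knob: loose black star knob, 46 mm across, 26 mm high; a bystander, loose, not to be disturbed
- wrench: steel wrench lying flat; a bystander, loose, not to be disturbed
- offcut: pale wooden board offcut, 35 x 90 x 18 mm; a bystander, loose, not to be disturbed
Not all that is in view belongs to the job. Of the things that look like the stand, the largest one is meant.

How it is judged:
On the way, in this order (a step that is already met when the one before it is completed fails the run):
1. the probe's tip is down in the seam at the green-marker end (within 5 mm of the point on the seam floor) (((horizontal distance between green_marker and seam_0 below 0.06 m and distance between probe_tip and seam_0 below 0.005 m) or (horizontal distance between green_marker and seam_8 below 0.06 m and distance between probe_tip and seam_8 below 0.005 m))), for 0.1 s.
2. the tip, down in the seam, passes the point 1/8 of the way to the red-marker end (within 5 mm of the point on the seam floor) (((horizontal distance between green_marker and seam_0 below 0.06 m and distance between probe_tip and seam_1 below 0.005 m) or (horizontal distance between green_marker and seam_8 below 0.06 m and distance between probe_tip and seam_7 below 0.005 m))), for 0.02 s.
3. the tip, down in the seam, passes the point 2/8 of the way to the red-marker end (within 5 mm of the point on the seam floor) (((horizontal distance between green_marker and seam_0 below 0.06 m and distance between probe_tip and seam_2 below 0.005 m) or (horizontal distance between green_marker and seam_8 below 0.06 m and distance between probe_tip and seam_6 below 0.005 m))), for 0.02 s.
4. the tip, down in the seam, passes the point 3/8 of the way to the red-marker end (within 5 mm of the point on the seam floor) (((horizontal distance between green_marker and seam_0 below 0.06 m and distance between probe_tip and seam_3 below 0.005 m) or (horizontal distance between green_marker and seam_8 below 0.06 m and distance between probe_tip and seam_5 below 0.005 m))), for 0.02 s.
5. the tip, down in the seam, passes the point 4/8 of the way to the red-marker end (within 5 mm of the point on the seam floor) (((horizontal distance between green_marker and seam_0 below 0.06 m and distance between probe_tip and seam_4 below 0.005 m) or (horizontal distance between green_marker and seam_8 below 0.06 m and distance between probe_tip and seam_4 below 0.005 m))), for 0.02 s.
6. the tip, down in the seam, passes the point 5/8 of the way to the red-marker end (within 5 mm of the point on the seam floor) (((horizontal distance between green_marker and seam_0 below 0.06 m and distance between probe_tip and seam_5 below 0.005 m) or (horizontal distance between green_marker and seam_8 below 0.06 m and distance between probe_tip and seam_3 below 0.005 m))), for 0.02 s.
7. the tip, down in the seam, passes the point 6/8 of the way to the red-marker end (within 5 mm of the point on the seam floor) (((horizontal distance between green_marker and seam_0 below 0.06 m and distance between probe_tip and seam_6 below 0.005 m) or (horizontal distance between green_marker and seam_8 below 0.06 m and distance between probe_tip and seam_2 below 0.005 m))), for 0.02 s.
8. the tip, down in the seam, passes the point 7/8 of the way to the red-marker end (within 5 mm of the point on the seam floor) (((horizontal distance between green_marker and seam_0 below 0.06 m and distance between probe_tip and seam_7 below 0.005 m) or (horizontal distance between green_marker and seam_8 below 0.06 m and distance between probe_tip and seam_1 below 0.005 m))), for 0.02 s.
9. the tip, still down in the seam, reaches the red-marker end (within 5 mm of the point on the seam floor) (((horizontal distance between green_marker and seam_0 below 0.06 m and distance between probe_tip and seam_8 below 0.005 m) or (horizontal distance between green_marker and seam_8 below 0.06 m and distance between probe_tip and seam_0 below 0.005 m))), for 0.1 s.
At the end, for the whole second after the job is handed in: The probe hangs in the fork it came from: its tip within 10 mm sideways of straight below the hanging place and 16 to 24 mm above the table, its axis within 0.12 rad of vertical, resting on the stand, at rest; every loose bystander within 20 mm of where it started (horizontal distance between probe_tip and stand_slot below 0.01 m and height (world z) of probe_tip between 0.016 and 0.024 m and angle between probe_grip's own z axis and vertical below 0.12 rad and linear speed of probe below 0.02 m/s and contact force between probe and stand above 0.2 N and distance of each of edge_coil, guide_roller, star_knob, wrench, offcut from where it was at the start of the episode below 0.02 m); the robot touches nothing.
It fails at once if the probe moves faster than 0.1 m/s while its tip is down in the seam ((z of probe_tip in the frame of panel below 0.021 m and (horizontal distance between probe_tip and seam_0 below 0.015 m or horizontal distance between probe_tip and seam_1 below 0.015 m or horizontal distance between probe_tip and seam_2 below 0.015 m or horizontal distance between probe_tip and seam_3 below 0.015 m or horizontal distance between probe_tip and seam_4 below 0.015 m or horizontal distance between probe_tip and seam_5 below 0.015 m or horizontal distance between probe_tip and seam_6 below 0.015 m or horizontal distance between probe_tip and seam_7 below 0.015 m or horizontal distance between probe_tip and seam_8 below 0.015 m)) and linear speed of probe above 0.1 m/s).
It fails at once if the probe is pressed on the panel with more than 30 N (contact force between probe and panel above 30 N).
It fails at once if a loose bystander is moved by more than 20 mm (distance of any of edge_coil, guide_roller, star_knob, wrench, offcut from where it was at the start of the episode above 0.02 m).
It also fails if it takes over 72 s, if anything falls off the work surface, if the arm or the gripper's body presses on something with over 40 N, if the wrist force passes 120 N, or if a joint passes its speed limit or range.

## Working session

There is one attempt and no reset: what is moved stays moved. The work goes in short steps, Python scripts to look and compute and a tool call to move; the robot and the scene stay as the last step left them, time stands still between calls to the robot, and variables do not carry over. Pictures are saved under pics/ and viewed, about 8 in all and at most 12, crops included, and the job is handed in when it is done.

Besides the shell and the picture viewer there is one more tool, called after "Request:" in YAML: its name, and indented under it one key for each argument. drive_tool: Moves the arm, as the interface text tells. Its arguments: {"type":"object","properties":{"increments":{"type":"array","items":{"type":"object","properties":{"grip":{"type":"number"},"tx":{"type":"number"},"ty":{"type":"number"},"tz":{"type":"number"},"turn":{"type":"number"}}}},"newtons":{"type":"number"}},"required":["increments"]}

```bash
mkdir -p pics; python3 - <<'E'
from cell import *
import cv2,numpy as np
s=observe();print(s)
for n in("top","side"):
    im=get_image(n);cv2.imwrite(f"pics/{n}0.png",cv2.cvtColor(im,cv2.COLOR_RGB2BGR));print(n,camera_info(n))
a=cv2.imread("pics/top0.png");b=cv2.imread("pics/side0.png")
E
```

```text
{'clock': 0.0, 'joints': array([ 1.14839886,  0.43520496,  0.02498997,  1.57407545, -0.01160423,
        1.13401132, -0.07514125]), 'dq': array([ 4.37404255e-05, -4.51224570e-04, -4.09142970e-04,  7.27936944e-04,
       -1.25231843e-03,  1.17911137e-03,  4.98426435e-04]), 'joint_efforts': array([ 9.55086871e-04, -6.67854381e+01,  9.85185094e-01, -3.14459503e+01,
       -6.06502709e-02,  4.31881472e-02,  2.07177004e-04]), 'position': array([ 0.19626339, -0.59285348,  0.22596475]), 'ee_rot': array([-3.10006324e+00, -4.99760803e-01,  6.10195497e-04]), 'force': array([ 0.14288619, -0.3044558 , -0.42653165]), 'ft_torque': array([-0.03623131, -0.03141646, -0.02007985]), 'width': 0.9993446121068243}
top {'fx': 458.18716925037296, 'fy': 458.18716925037296, 'cx': 254.30470097869983, 'cy': 190.66366205248312, 'eye': array([0.29030817, 0.00656926, 1.2392472 ]), 'rotation': array([-2.10668947,  2.10715599, -0.22638861])}
side {'fx': 352.7921939758832, 'fy': 352.7921939758832, 'cx': 254.70441560744214, 'cy': 195.02712999489515, 'eye': array([ 0.09467014, -0.48331928,  0.56533581]), 'rotation': array([-2.08845984,  0.80640473, -0.41902935])}
```

View pics/top0.png

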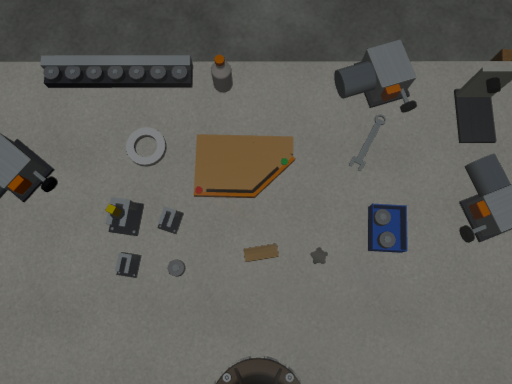

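View pics/side0.png

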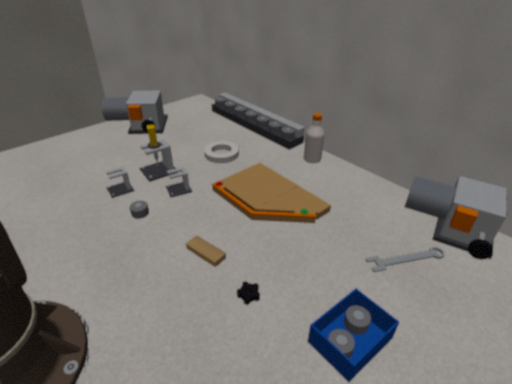

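```bash
cat > h.py <<'E'
import cv2,numpy as np
from scipy.spatial.transform import Rotation as R
from cell import *
def ray(n,uv):
    c=camera_info(n);d=np.array([(uv[0]-c['cx'])/c['fx'],(uv[1]-c['cy'])/c['fy'],1])
    return c['eye'],R.from_rotvec(c['rotation']).apply(d)
def plane(n,uv,z):
    e,d=ray(n,uv);return e+d*(z-e[2])/d[2]
def tri(a,b):
    (e,d),(f,g)=ray('top',a),ray('side',b);t=np.linalg.lstsq(np.c_[d,-g],f-e,rcond=None)[0]
    p,q=e+d*t[0],f+g*t[1];return (p+q)/2,np.linalg.norm(p-q)
def proj(n,p):
    c=camera_info(n);q=R.from_rotvec(c['rotation']).inv().apply(np.array(p)-c['eye']);return np.array([q[0]/q[2]*c['fx']+c['cx'],q[1]/q[2]*c['fy']+c['cy']])
def blobs(img,lo,hi,amin=8):
    m=cv2.inRange(cv2.cvtColor(img,cv2.COLOR_BGR2HSV),lo,hi);n,l,s,c=cv2.connectedComponentsWithStats(m)
    return [(c[i].round(2),s[i]) for i in range(1,n) if s[i][4]>=amin]
E
python3 - <<'E'
from h import *
T=cv2.imread('pics/top0.png');S=cv2.imread('pics/side0.png')
for n,I in(('top',T),('side',S)):
    for nm,lo,hi in(('yel',(22,150,60),(34,255,255)),('grn',(50,120,50),(85,255,255)),('red',(0,180,80),(4,255,255))):
        for c,s in blobs(I,lo,hi): print(n,nm,c,s,plane(n,c,0.026 if nm!='yel' else .145).round(4))
def crop(I,x,y,w,h,k): return cv2.resize(I[y:y+h,x:x+w],None,fx=k,fy=k,interpolation=cv2.INTER_CUBIC)
a=crop(T,100,190,90,92,4);b=crop(S,100,110,100,92,4);c=crop(T,185,130,120,75,6)
cv2.imwrite('pics/c1.png',np.vstack([np.hstack([a,b])[:,:720],c[60:290]]) if 0 else np.hstack([a,b]))
# dark groove
hsv=cv2.cvtColor(T,cv2.COLOR_BGR2HSV)
reg=np.zeros(T.shape[:2],np.uint8);reg[160:196,203:284]=1
m=((hsv[...,2]<75)&(reg>0)).astype(np.uint8)
n,l,s,_=cv2.connectedComponentsWithStats(m);print(s)
cv2.imwrite('pics/c2.png',crop(T,185,130,120,75,6))
E
```

```text
top yel [110.47 208.45] [106 204  10  10  64] [0.4859 0.3571 0.145 ]
top grn [283.97 160.92] [281 158   7   7  36] [ 0.6397 -0.0732  0.026 ]
top red [198.28 189.59] [196 187   6   6  29] [0.559  0.1604 0.026 ]
side yel [151.53 133.2 ] [146 124  11  22 139] [0.4651 0.3154 0.145 ]
side grn [303.78 210.7 ] [301 209   7   5  23] [ 0.6378 -0.0744  0.026 ]
side red [218.62 183.08] [216 182   6   3  13] [0.5562 0.1574 0.026 ]
[[     0      0    512    384 196341]
 [   206    167     73     26    249]
 [   279    170      5      5      5]
 [   264    179     10     10     10]
 [   256    193      3      3      3]]
```

View pics/c1.png

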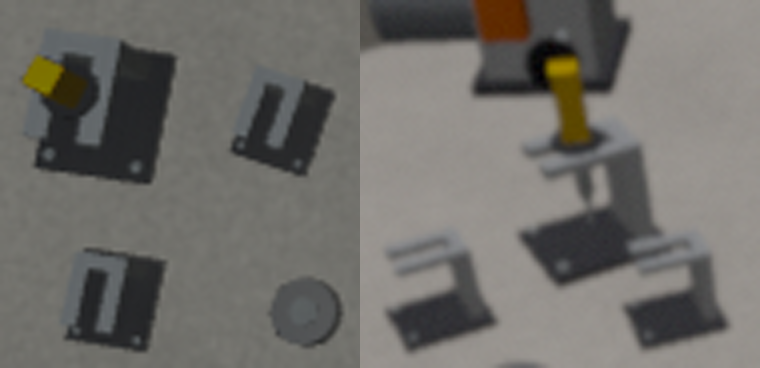

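View pics/c2.png

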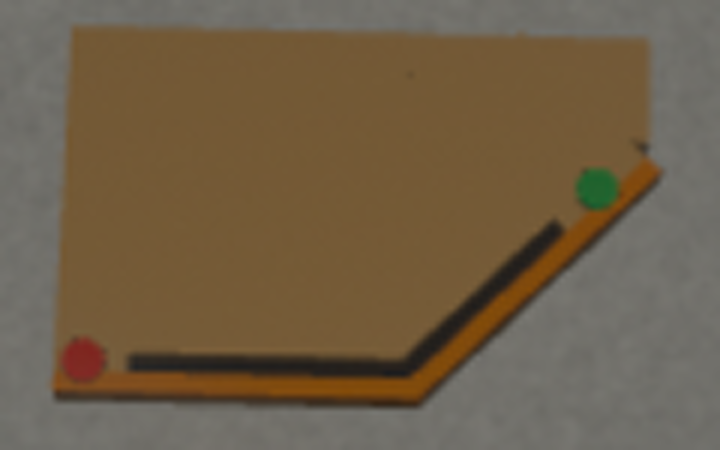

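```bash
cat > panel.py <<'E'
from h import *
def seam(n,I,box):
    x0,y0,x1,y1=box
    hsv=cv2.cvtColor(I,cv2.COLOR_BGR2HSV);g=I[...,2].astype(float) # red channel: tan/orange bright, groove dark
    sub=cv2.resize(g[y0:y1,x0:x1],None,fx=8,fy=8,interpolation=cv2.INTER_CUBIC)
    m=(sub<62).astype(np.uint8);k,l,s,_=cv2.connectedComponentsWithStats(m)
    i=1+np.argmax(s[1:,4]);v,u=np.nonzero(l==i)
    uv=np.c_[(u+.5)/8-.5+x0,(v+.5)/8-.5+y0]
    return uv[::5]
def fit(P):
    # rigid fit of the known groove (two legs, extended 6 mm at ends) by area moments: leg lines from PCA
    a=np.array([-.06,.106]);b=np.array([-.06,-.02]);e=np.array([.005,-.085]);d=(e-b)/np.linalg.norm(e-b);c=e+d*.006
    from scipy.optimize import least_squares
    M=np.r_[[a+(b-a)*t for t in np.linspace(0,1,127)],[b+(c-b)*t for t in np.linspace(0,1,99)[1:]]]
    from scipy.spatial import cKDTree
    def f(q):
        W=M@np.array([[np.cos(q[2]),np.sin(q[2])],[-np.sin(q[2]),np.cos(q[2])]])+q[:2]
        return cKDTree(W).query(P)[0]
    r=least_squares(f,[.62,.03,0.0]);return r.x,np.sqrt(np.mean(r.fun**2))
def seampts(q):
    c,s=np.cos(q[2]),np.sin(q[2]);return np.array([[c*x-s*y+q[0],s*x+c*y+q[1]] for x,y in((-.06,.1),(-.06,-.02),(.005,-.085))])
E
python3 - <<'E'
from panel import *
T=cv2.imread('pics/top0.png');S=cv2.imread('pics/side0.png')
for n,I,b in(('top',T,(203,163,281,194)),('side',S,(222,180,303,216))):
    uv=seam(n,I,b);P=np.array([plane(n,p,.0215)[:2] for p in uv])
    q,r=fit(P);print(n,len(uv),uv.min(0),uv.max(0),q.round(4),r);print(seampts(q).round(4))
# handle
V=cv2.resize(T[195:225,98:128],None,fx=8,fy=8,interpolation=cv2.INTER_CUBIC)
h=cv2.cvtColor(V,cv2.COLOR_BGR2HSV);print('maxV',h[...,2].max())
m=cv2.inRange(h,(20,130,115),(36,255,255));c=max(cv2.findContours(m,0,2)[0],key=cv2.contourArea);(cc,wh,a)=cv2.minAreaRect(c)
ct=np.array(cc)/8-.5+[98,195];print('topface',ct,np.array(wh)/8,a,plane('top',ct,.145))
bp=np.array([plane('top',np.array(p)/8-.5+[98,195],.145)[:2] for p in cv2.boxPoints((cc,wh,a))]);e=np.diff(bp,axis=0);print(np.linalg.norm(e,axis=1),np.degrees(np.arctan2(e[:,1],e[:,0])))
V=cv2.resize(S[110:155,135:170],None,fx=8,fy=8,interpolation=cv2.INTER_CUBIC);h=cv2.cvtColor(V,cv2.COLOR_BGR2HSV)
m=cv2.inRange(h,(20,130,165),(36,255,255));c=max(cv2.findContours(m,0,2)[0],key=cv2.contourArea);cc,wh,_=cv2.minAreaRect(c)
cs=np.array(cc)/8-.5+[135,110];print('side',cs,np.array(wh)/8,h[...,2].max(),tri(ct,cs),tri(ct,(150.5,126.5)))
# stand base
V=cv2.resize(T[190:245,98:152],None,fx=8,fy=8,interpolation=cv2.INTER_CUBIC);g=V.max(2)
m=(g<62).astype(np.uint8);c=max(cv2.findContours(m,0,2)[0],key=cv2.contourArea);r=cv2.minAreaRect(c)
bp=np.array([plane('top',np.array(p)/8-.5+[98,190],.008)[:2] for p in cv2.boxPoints(r)]);e=np.diff(bp,axis=0);print('base',bp.round(4),np.linalg.norm(e,axis=1),np.degrees(np.arctan2(e[:,1],e[:,0])))
for p in ((.4859,.3571,.085),): print(proj('top',p),proj('side',p))
# stand fork bright
m=(g>105).astype(np.uint8)*255; cv2.imwrite('pics/c3.png',np.hstack([V,cv2.cvtColor(m,cv2.COLOR_GRAY2BGR)])[:,:800])
E
```

```text
top 2627 [206.1875 166.8125] [277.8125 192.3125] [ 0.6164  0.033  -0.0249] 0.0020710916279956812
[[ 0.5589  0.1345]
 [ 0.5559  0.0145]
 [ 0.6193 -0.0521]]
side 65 [300.8125 209.1875] [302.4375 212.5625] [ 0.7231 -0.0691 -1.6431] 0.00124768708693212
[[ 0.8272 -0.0165]
 [ 0.7075 -0.0078]
 [ 0.638  -0.0679]]
maxV 132
topface [109.83158779 208.30422306] [7.46021032 7.7396431 ] 27.89727020263672 [0.48626875 0.35865838 0.145     ]
[0.01851419 0.01870848 0.01848003] [ -24.34423302 -117.46409991  155.46908338]Traceback (most recent call last):
  File "<stdin>", line 13, in <module>
ValueError: max() iterable argument is empty
```

```bash
python3 - <<'E'
from panel import *
import cell
print([ (k,getattr(cell,k)) for k in dir(cell) if 'grip' in k.lower() or 'offset' in k.lower()])
S=cv2.imread('pics/side0.png')
h=cv2.cvtColor(S,cv2.COLOR_BGR2HSV)
print('grooveV',S[...,2][185:215:3,222:304:6])
for c,s in blobs(S,(20,120,40),(36,255,255)):
    if abs(c[0]-151)<6: print(c,s)
print(proj('side',(.486,.357,.1175)),proj('side',(.486,.357,.145)),proj('top',(.486,.357,.145)))
print(h[122:148,145:158,2])
r=R.from_rotvec(observe()['ee_rot']).as_matrix();print(r.round(3),'jaw yaw',np.degrees(np.arctan2(r[1,1],r[0,1])))
E
```

```text
[('grip_point_offset', 0.0188)]
grooveV [[128 137 139 139 138 139 139 139 140 138 139 138 137 149]
 [148 128 138 139 138 138 138 139 139 137 138 137 130 140]
 [137  77 136 138 139 139 138 139 139 140 139 137 139 138]
 [ 72 157  83 139 138 138 139 138 137 138 134 138 137 140]
 [104  94 139 120 139 138 139 139 138 135 139 137 137 140]
 [151  72 136  87 135 139 138 139 136 139 139 139 139 140]
 [153 140  70 155  76 140 138 133 138 138 138 140 138 140]
 [152 152  99  92 140 115 138 139 138 140 138 139 139 140]
 [149 150 150  73 134  98  96 107 116 120 127 135 137 120]
 [150 151 151 136  73 154 153 152 144 136 130 112 124 108]]
[151.56 133.85] [146 124  12  22 160]
[152.37669002 134.86422857] [150.7268369  125.70307381] [110.50754958 208.41315378]
[[ 12  15  11  11  14  12  16  24  48  68  77  80  77]
 [  9   8  13  15  24  30  32  38  47  61  75  78  78]
 [ 13  28  55  67  74  82  85  88  91  73  71  78  77]
 [ 12  57 105 123 127 131 133 134 129  96  76  78  79]
 [ 13  75 134 153 155 157 156 155 146 109  81  79  81]
 [ 19  75 135 152 156 156 155 150 138 109  85  80  79]
 [ 11  61 113 131
[... 483 characters left out ...]
 152 150 139 115  95  91  91  91  93  96 116 139]
 [155 153 152 144 120  98  94  91  92  91  99 112 139]
 [153 154 152 147 125 101  92  91  91  91  91 108 137]
 [153 153 152 147 129 104  93  92  92  91  91 103 128]
 [151 152 151 145 125 101  92  90  90  89  92  94 106]
 [152 151 148 133 109  96  91  92  93  92  90  88  81]
 [147 144 134 109  85  84  89  90  91  90  92  87  73]
 [140 135 115  83  65  77  87  88  88  91  91  86  69]
 [134 125 101  70  56  66  78  75  74  77  77  71  60]
 [118 108  87  62  51  53  58  60  56  54  54  52  49]
 [ 96  89  85  75  64  58  52  52  51  52  56  64  72]]
[[ 0.949  0.314 -0.001]
 [ 0.314 -0.949  0.001]
 [-0.    -0.001 -1.   ]] jaw yaw -71.68117137045274
```

Request:
drive_tool:
  increments:
    - {"grip":-1,"tx":0.65,"ty":1,"tz":0.05,"turn":0.4}
    - {"grip":-1,"tx":0.65,"ty":1,"tz":0.05,"turn":0.4}
    - {"grip":-1,"tx":0.65,"ty":1,"tz":0.05,"turn":0.4}
    - {"grip":-1,"tx":0.65,"ty":1,"tz":0.05,"turn":0.4}
    - {"grip":-1,"tx":0.65,"ty":1,"tz":0.05,"turn":0.4}
    - {"grip":-1,"tx":0.65,"ty":1,"tz":0.05,"turn":0.4}
    - {"grip":-1,"tx":0.65,"ty":1,"tz":0.05,"turn":0.4}
    - {"grip":-1,"tx":0.65,"ty":1,"tz":0.05,"turn":0.4}
    - {"grip":-1,"tx":0.65,"ty":1,"tz":0.05,"turn":0.4}
    - {"grip":-1,"tx":0.65,"ty":1,"tz":0.05,"turn":0.4}
    - {"grip":-1,"tx":0.65,"ty":1,"tz":0.05,"turn":0.4}
    - {"grip":-1,"tx":0.65,"ty":1,"tz":0.05,"turn":0.4}
  newtons: 25

```text
clock: 1.3
position: [0.4562, -0.1926, 0.2457]
ee_rot: [-2.927, -1.136, 0.002]
force: [0.2, -0.7, -0.0]
width: 0.997
```

Request:
drive_tool:
  increments:
    - {"tx":0.075,"ty":1,"turn":0.378}
    - {"tx":0.075,"ty":1,"turn":0.378}
    - {"tx":0.075,"ty":1,"turn":0.378}
    - {"tx":0.075,"ty":1,"turn":0.378}
    - {"tx":0.075,"ty":1,"turn":0.378}
    - {"tx":0.075,"ty":1,"turn":0.378}
    - {"tx":0.075,"ty":1,"turn":0.378}
    - {"tx":0.075,"ty":1,"turn":0.378}
    - {"tx":0.075,"ty":1,"turn":0.378}
    - {"tx":0.075,"ty":1,"turn":0.378}

```text
invalid input
```

Request:
drive_tool:
  increments:
    - {"grip":-1,"tx":0.075,"ty":1,"tz":0,"turn":0.378}
    - {"grip":-1,"tx":0.075,"ty":1,"tz":0,"turn":0.378}
    - {"grip":-1,"tx":0.075,"ty":1,"tz":0,"turn":0.378}
    - {"grip":-1,"tx":0.075,"ty":1,"tz":0,"turn":0.378}
    - {"grip":-1,"tx":0.075,"ty":1,"tz":0,"turn":0.378}
    - {"grip":-1,"tx":0.075,"ty":1,"tz":0,"turn":0.378}
    - {"grip":-1,"tx":0.075,"ty":1,"tz":0,"turn":0.378}
    - {"grip":-1,"tx":0.075,"ty":1,"tz":0,"turn":0.378}
    - {"grip":-1,"tx":0.075,"ty":1,"tz":0,"turn":0.378}
    - {"grip":-1,"tx":0.075,"ty":1,"tz":0,"turn":0.378}

```text
clock: 2.3
position: [0.4862, 0.207, 0.2452]
ee_rot: [-2.647, -1.69, 0.004]
force: [0.2, -0.4, 0.7]
width: 0.996
```

Request:
drive_tool:
  increments:
    - {"grip":-1,"tx":0,"ty":0.376,"tz":0,"turn":0}
    - {"grip":-1,"tx":0,"ty":0.376,"tz":0,"turn":0}
    - {"grip":-1,"tx":0,"ty":0.376,"tz":0,"turn":0}
    - {"grip":-1,"tx":0,"ty":0.376,"tz":0,"turn":0}
    - {"grip":-1,"tx":0,"ty":0.376,"tz":-0.16,"turn":0}
    - {"grip":-1,"tx":0,"ty":0.376,"tz":-0.16,"turn":0}
    - {"grip":-1,"tx":0,"ty":0.376,"tz":-0.16,"turn":0}

```text
clock: 3.0
position: [0.4862, 0.3533, 0.1787]
ee_rot: [2.649, 1.686, -0.014]
force: [-0.2, -0.5, 1.0]
width: 1.001
```

```bash
python3 - <<'E'
from h import *
T=cv2.cvtColor(get_image('top'),cv2.COLOR_RGB2BGR);S=cv2.cvtColor(get_image('side'),cv2.COLOR_RGB2BGR)
cv2.imwrite('pics/t1.png',T);cv2.imwrite('pics/s1.png',S)
cv2.imwrite('pics/c4.png',np.hstack([cv2.resize(T[150:250,60:160],None,fx=4,fy=4,interpolation=2),cv2.resize(S[60:160,100:200],None,fx=4,fy=4,interpolation=2)]))
p=observe()['position'];print(p,proj('top',p),proj('side',p))
E
```

```text
[0.48722269 0.35612061 0.1821321 ] [106.04215381 205.11386715] [148.98780194 112.80455529]
```

View pics/c4.png

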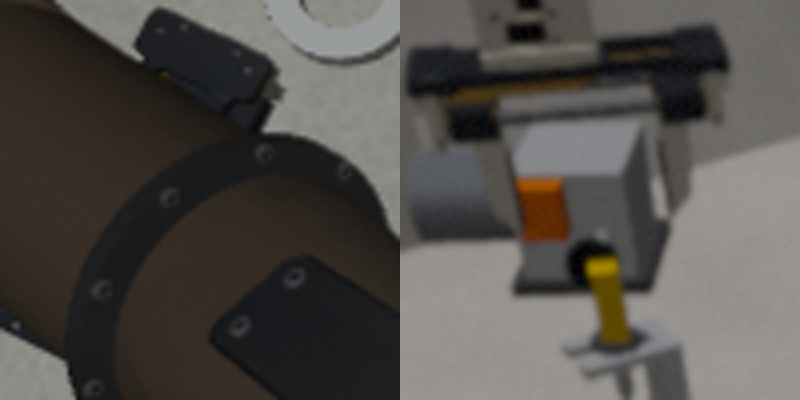

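Request:
drive_tool:
  increments:
    - {"grip":-1,"tx":0,"ty":0.003,"tz":-0.1,"turn":0}
    - {"grip":-1,"tx":0,"ty":0.003,"tz":-0.15,"turn":0}
    - {"grip":-1,"tx":0,"ty":0.003,"tz":-0.203,"turn":0}
    - {"grip":-1,"tx":0,"ty":0.003,"tz":-0.203,"turn":0}
    - {"grip":-1,"tx":0,"ty":0.003,"tz":-0.203,"turn":0}
    - {"grip":0.2,"tx":0,"ty":0.003,"tz":-0.203,"turn":0}
    - {"grip":0.4,"tx":0,"ty":0.003,"tz":-0.203,"turn":0}
    - {"grip":0.5,"tx":0,"ty":0.003,"tz":-0.203,"turn":0}
    - {"grip":0.6,"tx":0,"ty":0.003,"tz":-0.203,"turn":0}
    - {"grip":1,"tx":0,"ty":0.003,"tz":-0.203,"turn":0}
    - {"grip":1,"tx":0,"ty":0.003,"tz":-0.203,"turn":0}
    - {"grip":1,"tx":0,"ty":0.003,"tz":-0.203,"turn":0}
    - {"grip":1,"tx":0,"ty":0.003,"tz":-0.203,"turn":0}
  newtons: 25

```text
clock: 4.4
position: [0.4872, 0.3573, 0.1009]
ee_rot: [-2.649, -1.688, 0.004]
force: [-0.3, 0.7, 0.9]
width: 0.349
```

Request:
drive_tool:
  increments:
    - {"grip":1,"tx":0,"ty":0,"tz":0,"turn":0}
    - {"grip":1,"tx":0,"ty":0,"tz":0,"turn":0}
    - {"grip":1,"tx":0,"ty":0,"tz":0,"turn":0}
    - {"grip":1,"tx":0,"ty":0,"tz":0,"turn":0}
    - {"grip":1,"tx":0,"ty":0,"tz":0,"turn":0}
  newtons: 30

```text
clock: 4.9
position: [0.4872, 0.3573, 0.1008]
ee_rot: [-2.649, -1.688, 0.004]
force: [0.1, 0.3, -0.5]
width: 0.217
```

Request:
drive_tool:
  increments:
    - {"grip":1,"tx":0,"ty":0,"tz":0.03,"turn":0}
    - {"grip":1,"tx":0,"ty":0,"tz":0.06,"turn":0}
    - {"grip":1,"tx":0,"ty":0,"tz":0.1,"turn":0}
    - {"grip":1,"tx":0,"ty":0,"tz":0.15,"turn":0}
    - {"grip":1,"tx":0,"ty":0,"tz":0.2,"turn":0}
    - {"grip":1,"tx":0,"ty":0,"tz":0.25,"turn":0}
    - {"grip":1,"tx":0,"ty":0,"tz":0.25,"turn":0}
    - {"grip":1,"tx":0,"ty":0,"tz":0.25,"turn":0}

```text
clock: 5.7
position: [0.4874, 0.3574, 0.2016]
ee_rot: [-2.649, -1.688, 0.002]
force: [0.3, -0.0, -0.8]
width: 0.217
```

```bash
python3 - <<'E'
from h import *
S=cv2.cvtColor(get_image('side'),cv2.COLOR_RGB2BGR)
cv2.imwrite('pics/s2.png',S)
p=observe()['position'];print(p)
q=[proj('side',p+np.array([0,0,d])) for d in(0,-.0808)];print(q)
q0=proj('side',(.4872,.3573,.02));print(q0)
a=cv2.resize(S[60:180,90:220],None,fx=5,fy=5,interpolation=2)
cv2.imwrite('pics/c5.png',a)
E
```

```text
[0.48700908 0.35700629 0.20071629]
[array([147.55201621, 106.05272315]), array([152.56015036, 133.96089247])]
[158.11705935 164.83004239]
```

View pics/c5.png

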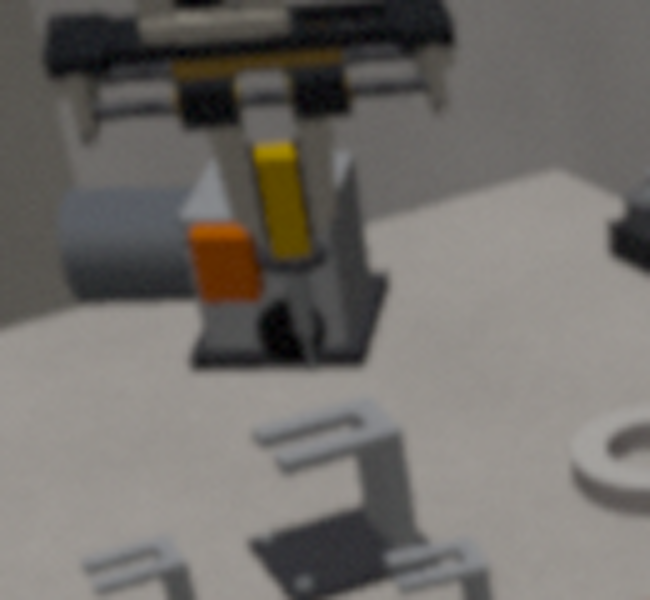

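Request:
drive_tool:
  increments:
    - {"grip":1,"tx":0.16,"ty":-0.5,"tz":-0.05,"turn":0}
    - {"grip":1,"tx":0.16,"ty":-0.5,"tz":-0.05,"turn":0}
    - {"grip":1,"tx":0.16,"ty":-0.5,"tz":-0.05,"turn":0}
    - {"grip":1,"tx":0.16,"ty":-0.5,"tz":-0.05,"turn":0}
    - {"grip":1,"tx":0.328,"ty":-1,"tz":-0.05,"turn":0}
    - {"grip":1,"tx":0.328,"ty":-1,"tz":-0.05,"turn":0}
    - {"grip":1,"tx":0.328,"ty":-1,"tz":-0.05,"turn":0}
    - {"grip":1,"tx":0.328,"ty":-1,"tz":-0.05,"turn":0}
    - {"grip":1,"tx":0.328,"ty":-1,"tz":-0.1,"turn":0}
    - {"grip":1,"tx":0.328,"ty":-1,"tz":-0.1,"turn":0}
    - {"grip":1,"tx":0.328,"ty":-1,"tz":-0.1,"turn":0}
    - {"grip":1,"tx":0.328,"ty":-1,"tz":-0.1,"turn":0}

```text
clock: 6.95
position: [0.6179, -0.0411, 0.1607]
ee_rot: [-2.646, -1.69, 0.004]
force: [0.5, 0.8, -0.8]
width: 0.216
```

```bash
python3 - <<'E'
from panel import *
S=cv2.imread('pics/side0.png').astype(float)
# per-column groove profile: centre of dark band between tan and orange
P=[];U=[]
k=8;r=S[...,2]
q=[.6164,.033,-.0249];s=seampts(q)
def line(a,b,n):
    return [a+(b-a)*t for t in np.linspace(0.04,.96,n)]
for a,b in((s[0],s[1]),(s[1],s[2])):
    d=(b-a)/np.linalg.norm(b-a);nrm=np.array([-d[1],d[0]])
    off=[]
    for c in line(a,b,25):
        t=np.arange(-.014,.014,.0004)
        uv=np.array([proj('side',np.r_[c+nrm*x,.0215]) for x in t],np.float32)
        v=cv2.remap(r.astype(np.float32),uv[:,0].reshape(1,-1),uv[:,1].reshape(1,-1),cv2.INTER_LINEAR)[0]
        w=np.clip(125-v,0,None);w[abs(t)>.011]=0;off.append((w*t).sum()/max(w.sum(),1));
    print('normal',nrm.round(3),'offset mm',(1000*np.array(off)).round(1),np.median(off))
E
```

```text
normal [ 1.    -0.025] offset mm [-0.7 -0.9 -0.8 -0.8 -0.7 -0.6 -0.7 -0.8 -0.8 -0.7 -0.7 -0.6 -0.6 -0.6
 -0.7 -0.7 -0.8 -0.5 -0.5 -0.7 -1.  -0.8 -0.6 -0.7 -0.4] -0.0006825495742433252Traceback (most recent call last):
  File "<stdin>", line 14, in <module>
  File "h.py", line 13, in proj
    c=camera_info(n);q=R.from_rotvec(c['rotation']).inv().apply(np.array(p)-c['eye']);return np.array([q[0]/q[2]*c['fx']+c['cx'],q[1]/q[2]*c['fy']+c['cy']])
ValueError: time passes only in moves, steps and waits
```

Request:
drive_tool:
  increments:
    - {"grip":1,"tx":0.001,"ty":-0.028,"tz":-0.05,"turn":0}
    - {"grip":1,"tx":0.001,"ty":-0.028,"tz":-0.1,"turn":0}
    - {"grip":1,"tx":0.001,"ty":-0.028,"tz":-0.11,"turn":0}
    - {"grip":1,"tx":0.001,"ty":-0.028,"tz":-0.11,"turn":0}
    - {"grip":1,"tx":0.001,"ty":-0.028,"tz":-0.11,"turn":0}

```text
clock: 7.45
position: [0.6189, -0.0511, 0.1179]
ee_rot: [-2.645, -1.692, 0.002]
force: [0.0, 0.2, -0.7]
width: 0.218
```

```bash
cat > off.py <<'E'
from panel import *
def offsets(r,a,b,ts,z=.0215,cam='side'):
    d=(b-a)/np.linalg.norm(b-a);nrm=np.array([-d[1],d[0]]);off=[]
    for c in [a+(b-a)*t for t in ts]:
        t=np.arange(-.014,.014,.0004)
        uv=np.array([proj(cam,np.r_[c+nrm*x,z]) for x in t],np.float32)
        v=cv2.remap(r.astype(np.float32),uv[:,0].reshape(1,-1),uv[:,1].reshape(1,-1),cv2.INTER_LINEAR)[0]
        w=np.clip(125-v,0,None);w[abs(t)>.011]=0;off.append((w*t).sum()/max(w.sum(),1))
    return nrm,1000*np.array(off)
E
python3 - <<'E'
from off import *
S=cv2.imread('pics/side0.png');T=cv2.imread('pics/top0.png');s=seampts([.6164,.033,-.0249])
for cam,I in(('side',S),('top',T)):
  for a,b in((s[0],s[1]),(s[1],s[2])):
    n,o=offsets(I[...,2],a,b,np.linspace(.05,.95,13),cam=cam);print(cam,n.round(3),o.round(1),np.median(o).round(2))
  # ends along leg
  for e,o in((s[0],s[1]),(s[2],s[1])):
    d=(e-o)/np.linalg.norm(e-o);t=np.arange(-.012,.02,.001)
    print(cam,'end',[int(I[tuple(np.round(proj(cam,np.r_[e+d*x,.0215])).astype(int)[::-1])][2]) for x in t])
S=cv2.cvtColor(get_image('side'),cv2.COLOR_RGB2BGR);cv2.imwrite('pics/s3.png',S)
p=observe()['position'];print(p,proj('side',p-[0,0,.0808]),proj('side',np.r_[s[2],.0215]))
cv2.imwrite('pics/c6.png',cv2.resize(S[150:225,235:335],None,fx=8,fy=8,interpolation=2))
E
```

```text
side [ 1.    -0.025] [-0.8 -0.7 -0.6 -0.7 -0.7 -0.7 -0.6 -0.7 -0.8 -0.5 -0.9 -0.5 -0.5] -0.7
side [0.724 0.689] [-0.3 -0.6 -0.4 -0.2 -0.4 -0.3 -0.4 -0.4 -0.4 -0.3  0.  -0.6 -0.5] -0.39
side end [77, 69, 83, 83, 83, 67, 67, 67, 91, 80, 80, 80, 80, 80, 107, 107, 107, 107, 123, 123, 132, 132, 132, 136, 136, 136, 128, 122, 122, 122, 122, 122]
side end [89, 89, 90, 90, 90, 89, 89, 91, 91, 91, 93, 93, 94, 94, 97, 97, 97, 120, 120, 134, 134, 134, 140, 140, 138, 138, 138, 139, 139, 130, 130, 94]
top [ 1.    -0.025] [0.7 0.8 0.2 0.3 0.5 0.3 0.3 0.5 0.5 0.4 0.5 0.7 0.5] 0.47Traceback (most recent call last):
  File "<stdin>", line 5, in <module>
  File "off.py", line 6, in offsets
    uv=np.array([proj(cam,np.r_[c+nrm*x,z]) for x in t],np.float32)
                 ~~~~^^^^^^^^^^^^^^^^^^^^^^
  File "h.py", line 13, in proj
    c=camera_info(n);q=R.from_rotvec(c['rotation']).inv().apply(np.array(p)-c['eye']);return np.array([q[0]/q[2]*c['fx']+c['cx'],q[1]/q[2]*c['fy']+c['cy']])
ValueError: time passes only in moves, steps and waits
```

```bash
python3 - <<'E'
s=open('h.py').read().replace("def ray","C={n:camera_info(n) for n in('top','side')}\ndef ray",1).replace("c=camera_info(n)","c=C[n]")
open('h.py','w').write(s)
E
python3 - <<'E'
from off import *
s=seampts([.6164,.033,-.0249]);T=cv2.imread('pics/top0.png')
n,o=offsets(T[...,2],s[1],s[2],np.linspace(.05,.95,13),cam='top');print(o.round(1),np.median(o))
S=cv2.cvtColor(get_image('side'),cv2.COLOR_RGB2BGR);cv2.imwrite('pics/s3.png',S)
p=observe()['position'];print(p,proj('side',p-[0,0,.0808]),proj('side',np.r_[s[2],.0215]))
cv2.imwrite('pics/c6.png',cv2.resize(S[150:225,235:335],None,fx=8,fy=8,interpolation=2))
E
```

```text
[0.3 0.5 0.4 0.4 0.5 0.5 0.5 0.6 0.4 0.5 0.4 0.5 0.5] 0.4868776926561895
[ 0.61904251 -0.05132896  0.11801122] [291.88643317 205.88834282] [291.72546997 211.03566178]
```

View pics/c6.png

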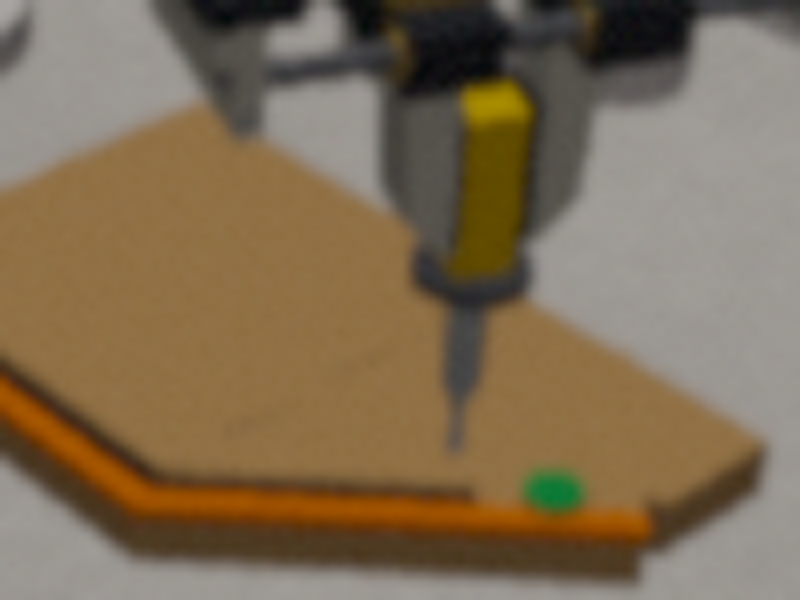

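Request:
drive_tool:
  increments:
    - {"grip":1,"tx":0.001,"ty":-0.002,"tz":-0.01,"turn":0}
    - {"grip":1,"tx":0.001,"ty":-0.002,"tz":-0.02,"turn":0}
    - {"grip":1,"tx":0.001,"ty":-0.002,"tz":-0.028,"turn":0}
    - {"grip":1,"tx":0.001,"ty":-0.002,"tz":-0.034,"turn":0}
    - {"grip":1,"tx":0.001,"ty":-0.002,"tz":-0.037,"turn":0}
    - {"grip":1,"tx":0.001,"ty":-0.002,"tz":-0.04,"turn":0}
    - {"grip":1,"tx":0.001,"ty":-0.002,"tz":-0.0425,"turn":0}
    - {"grip":1,"tx":0.001,"ty":-0.002,"tz":-0.0425,"turn":0}

```text
clock: 8.3
position: [0.6194, -0.0521, 0.1009]
ee_rot: [-2.646, -1.692, 0.002]
force: [-0.8, -0.2, -1.4]
width: 0.217
```

Request:
drive_tool:
  increments:
    - {"grip":1,"tx":0,"ty":0,"tz":-0.002,"turn":0}
    - {"grip":1,"tx":0,"ty":0,"tz":-0.004,"turn":0}
    - {"grip":1,"tx":0,"ty":0,"tz":-0.006,"turn":0}
    - {"grip":1,"tx":0,"ty":0,"tz":-0.007,"turn":0}
    - {"grip":1,"tx":0,"ty":0,"tz":-0.007,"turn":0}

```text
clock: 8.8
position: [0.6194, -0.0521, 0.098]
ee_rot: [-2.646, -1.692, 0.002]
force: [-0.2, 0.4, -0.4]
width: 0.217
```

```bash
python3 - <<'E'
from h import *
S=cv2.cvtColor(get_image('side'),cv2.COLOR_RGB2BGR);cv2.imwrite('pics/s4.png',S)
p=observe();print(p['position'],p['force'],proj('side',p['position']-[0,0,.0808]))
cv2.imwrite('pics/c7.png',cv2.resize(S[165:225,255:335],None,fx=10,fy=10,interpolation=2))
E
```

```text
[ 0.61937478 -0.05210175  0.09807802] [-0.71523859  0.39726818 -0.95319826] [291.62966736 212.35680894]
```

View pics/c7.png

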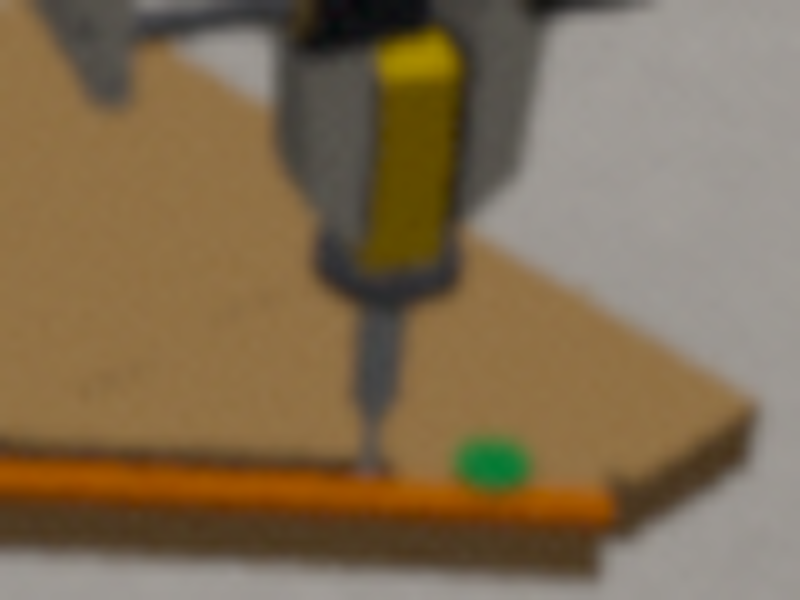

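Request:
drive_tool:
  increments:
    - {"grip":1,"tx":-0.0043,"ty":0.0045,"tz":0,"turn":0}
    - {"grip":1,"tx":-0.0086,"ty":0.009,"tz":0,"turn":0}
    - {"grip":1,"tx":-0.0129,"ty":0.0136,"tz":0,"turn":0}
    - {"grip":1,"tx":-0.0172,"ty":0.0181,"tz":0,"turn":0}
    - {"grip":1,"tx":-0.0216,"ty":0.0226,"tz":0,"turn":0}
    - {"grip":1,"tx":-0.0259,"ty":0.0271,"tz":0,"turn":0}
    - {"grip":1,"tx":-0.0302,"ty":0.0317,"tz":0,"turn":0}
    - {"grip":1,"tx":-0.0345,"ty":0.0362,"tz":0,"turn":0}
    - {"grip":1,"tx":-0.0388,"ty":0.0407,"tz":0,"turn":0}
    - {"grip":1,"tx":-0.0431,"ty":0.0452,"tz":0,"turn":0}

```text
clock: 9.85
position: [0.602, -0.0339, 0.0981]
ee_rot: [-2.646, -1.692, 0.002]
force: [-0.1, -0.9, -1.3]
width: 0.216
```

Request:
drive_tool:
  increments:
    - {"grip":1,"tx":-0.0043,"ty":0.0045,"tz":0,"turn":0}
    - {"grip":1,"tx":-0.0086,"ty":0.009,"tz":0,"turn":0}
    - {"grip":1,"tx":-0.0129,"ty":0.0136,"tz":0,"turn":0}
    - {"grip":1,"tx":-0.0172,"ty":0.0181,"tz":0,"turn":0}
    - {"grip":1,"tx":-0.0216,"ty":0.0226,"tz":0,"turn":0}
    - {"grip":1,"tx":-0.0259,"ty":0.0271,"tz":0,"turn":0}
    - {"grip":1,"tx":-0.0302,"ty":0.0317,"tz":0,"turn":0}
    - {"grip":1,"tx":-0.0345,"ty":0.0362,"tz":0,"turn":0}
    - {"grip":1,"tx":-0.0388,"ty":0.0407,"tz":0,"turn":0}
    - {"grip":1,"tx":-0.0431,"ty":0.0452,"tz":0,"turn":0}
    - {"grip":1,"tx":-0.0474,"ty":0.0497,"tz":0,"turn":0}
    - {"grip":1,"tx":-0.0517,"ty":0.0543,"tz":0,"turn":0}
    - {"grip":1,"tx":-0.0561,"ty":0.0588,"tz":0,"turn":0}
    - {"grip":1,"tx":-0.0604,"ty":0.0633,"tz":0,"turn":0}
    - {"grip":1,"tx":-0.0647,"ty":0.0678,"tz":0,"turn":0}
    - {"grip":1,"tx":-0.069,"ty":0.0724,"tz":0,"turn":0}
    - {"grip":1,"tx":-0.0733,"ty":0.0769,"tz":0,"turn":0}
    - {"grip":1,"tx":-0.0776,"ty":0.0814,"tz":0,"turn":0}
    - {"grip":1,"tx":-0.0819,"ty":0.0859,"tz":0,"turn":0}
    - {"grip":1,"tx":-0.0863,"ty":0.0905,"tz":0,"turn":0}

```text
clock: 11.85
position: [0.5674, 0.0025, 0.0981]
ee_rot: [-2.646, -1.692, 0.002]
force: [-0.3, 0.0, -1.4]
width: 0.215
```

Request:
drive_tool:
  increments:
    - {"grip":1,"tx":-0.0041,"ty":0.0043,"tz":0,"turn":0}
    - {"grip":1,"tx":-0.0082,"ty":0.0086,"tz":0,"turn":0}
    - {"grip":1,"tx":-0.0123,"ty":0.0129,"tz":0,"turn":0}
    - {"grip":1,"tx":-0.0164,"ty":0.0171,"tz":0,"turn":0}
    - {"grip":1,"tx":-0.0205,"ty":0.0214,"tz":0,"turn":0}
    - {"grip":1,"tx":-0.0246,"ty":0.0257,"tz":0,"turn":0}
    - {"grip":1,"tx":-0.0286,"ty":0.03,"tz":0,"turn":0}
    - {"grip":1,"tx":-0.0285,"ty":0.0362,"tz":0,"turn":0}
    - {"grip":1,"tx":-0.0283,"ty":0.0425,"tz":0,"turn":0}
    - {"grip":1,"tx":-0.0282,"ty":0.0487,"tz":0,"turn":0}
    - {"grip":1,"tx":-0.028,"ty":0.055,"tz":0,"turn":0}
    - {"grip":1,"tx":-0.0278,"ty":0.0612,"tz":0,"turn":0}

```text
clock: 13.05
position: [0.5563, 0.0272, 0.0981]
ee_rot: [-2.646, -1.692, 0.002]
force: [-0.1, 0.2, -1.1]
width: 0.218
```

Request:
drive_tool:
  increments:
    - {"grip":1,"tx":0.0001,"ty":0.0062,"tz":0,"turn":0}
    - {"grip":1,"tx":0.0003,"ty":0.0125,"tz":0,"turn":0}
    - {"grip":1,"tx":0.0004,"ty":0.0187,"tz":0,"turn":0}
    - {"grip":1,"tx":0.0006,"ty":0.025,"tz":0,"turn":0}
    - {"grip":1,"tx":0.0007,"ty":0.0312,"tz":0,"turn":0}
    - {"grip":1,"tx":0.0009,"ty":0.0375,"tz":0,"turn":0}
    - {"grip":1,"tx":0.001,"ty":0.0437,"tz":0,"turn":0}
    - {"grip":1,"tx":0.0012,"ty":0.05,"tz":0,"turn":0}
    - {"grip":1,"tx":0.0014,"ty":0.0562,"tz":0,"turn":0}
    - {"grip":1,"tx":0.0015,"ty":0.0625,"tz":0,"turn":0}
    - {"grip":1,"tx":0.0017,"ty":0.0687,"tz":0,"turn":0}
    - {"grip":1,"tx":0.0018,"ty":0.075,"tz":0,"turn":0}
    - {"grip":1,"tx":0.002,"ty":0.0812,"tz":0,"turn":0}
    - {"grip":1,"tx":0.0021,"ty":0.0875,"tz":0,"turn":0}
    - {"grip":1,"tx":0.0023,"ty":0.0937,"tz":0,"turn":0}
    - {"grip":1,"tx":0.0024,"ty":0.1,"tz":0,"turn":0}
    - {"grip":1,"tx":0.0026,"ty":0.1062,"tz":0,"turn":0}
    - {"grip":1,"tx":0.0027,"ty":0.1125,"tz":0,"turn":0}
    - {"grip":1,"tx":0.0029,"ty":0.1187,"tz":0,"turn":0}
    - {"grip":1,"tx":0.003,"ty":0.125,"tz":0,"turn":0}

```text
clock: 15.05
position: [0.5575, 0.0774, 0.0981]
ee_rot: [-2.646, -1.692, 0.002]
force: [-0.1, 0.1, -0.8]
width: 0.213
```

Request:
drive_tool:
  increments:
    - {"grip":1,"tx":0.0001,"ty":0.0062,"tz":0,"turn":0}
    - {"grip":1,"tx":0.0003,"ty":0.0125,"tz":0,"turn":0}
    - {"grip":1,"tx":0.0004,"ty":0.0187,"tz":0,"turn":0}
    - {"grip":1,"tx":0.0006,"ty":0.025,"tz":0,"turn":0}
    - {"grip":1,"tx":0.0007,"ty":0.0312,"tz":0,"turn":0}
    - {"grip":1,"tx":0.0009,"ty":0.0375,"tz":0,"turn":0}
    - {"grip":1,"tx":0.001,"ty":0.0437,"tz":0,"turn":0}
    - {"grip":1,"tx":0.0012,"ty":0.05,"tz":0,"turn":0}
    - {"grip":1,"tx":0.0014,"ty":0.0562,"tz":0,"turn":0}
    - {"grip":1,"tx":0.0015,"ty":0.0625,"tz":0,"turn":0}
    - {"grip":1,"tx":0.0017,"ty":0.0687,"tz":0,"turn":0}
    - {"grip":1,"tx":0.0018,"ty":0.075,"tz":0,"turn":0}
    - {"grip":1,"tx":0.002,"ty":0.0812,"tz":0,"turn":0}
    - {"grip":1,"tx":0.0021,"ty":0.0875,"tz":0,"turn":0}
    - {"grip":1,"tx":0.0023,"ty":0.0937,"tz":0,"turn":0}
    - {"grip":1,"tx":0.0024,"ty":0.1,"tz":0,"turn":0}
    - {"grip":1,"tx":0.0026,"ty":0.1062,"tz":0,"turn":0}
    - {"grip":1,"tx":0.0027,"ty":0.1125,"tz":0,"turn":0}
    - {"grip":1,"tx":0.0029,"ty":0.1187,"tz":0,"turn":0}
    - {"grip":1,"tx":0.003,"ty":0.125,"tz":0,"turn":0}

```text
clock: 17.05
position: [0.5587, 0.1276, 0.0981]
ee_rot: [-2.646, -1.692, 0.002]
force: [-0.2, -0.3, -0.6]
width: 0.216
```

Request:
drive_tool:
  increments:
    - {"grip":1,"tx":0.0001,"ty":0.006,"tz":0,"turn":0}
    - {"grip":1,"tx":0.0003,"ty":0.012,"tz":0,"turn":0}
    - {"grip":1,"tx":0.0004,"ty":0.017,"tz":0,"turn":0}
    - {"grip":1,"tx":0.0004,"ty":0.017,"tz":0,"turn":0}
    - {"grip":1,"tx":0.0004,"ty":0.017,"tz":0,"turn":0}
    - {"grip":1,"tx":0.0004,"ty":0.017,"tz":0,"turn":0}

```text
clock: 17.65
position: [0.5589, 0.1342, 0.098]
ee_rot: [-2.646, -1.692, 0.002]
force: [-0.9, -0.2, -0.6]
width: 0.216
```

```bash
python3 - <<'E'
from panel import *
S=cv2.cvtColor(get_image('side'),cv2.COLOR_RGB2BGR);cv2.imwrite('pics/s5.png',S)
p=observe();s=seampts([.6164,.033,-.0249])[0];print(p['position'],proj('side',p['position']-[0,0,.0808]),proj('side',np.r_[s,.0215]),proj('side',np.r_[s+[0,.006],.0215]))
cv2.imwrite('pics/c8.png',cv2.resize(S[145:205,195:275],None,fx=10,fy=10,interpolation=2))
# empty fork top face from s3: bright pixels
S=cv2.imread('pics/s3.png')
cv2.imwrite('pics/c9.png',cv2.resize(S[130:185,125:195],None,fx=10,fy=10,interpolation=2))
E
```

```text
[0.55886945 0.13420783 0.09806029] [224.90627386 189.06964819] [224.79257664 187.72812885] [223.3916255  186.76384682]
```

View pics/c8.png

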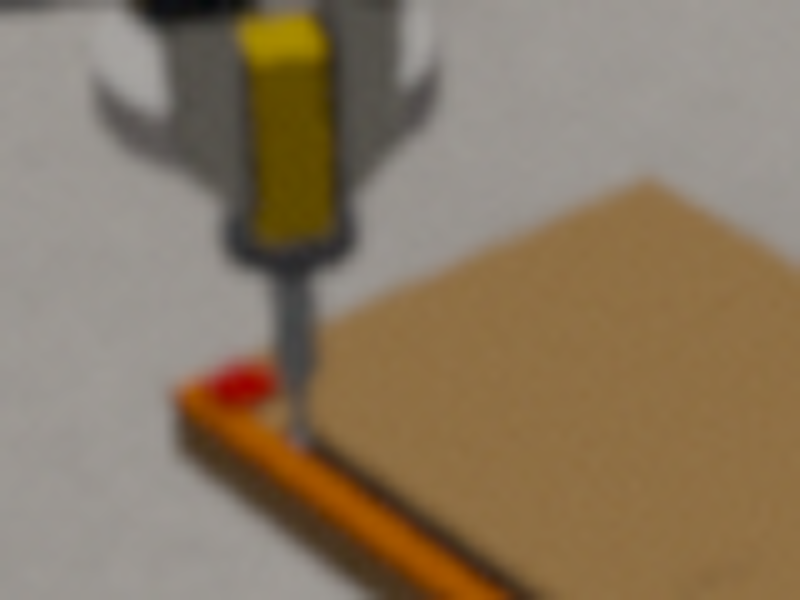

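View pics/c9.png

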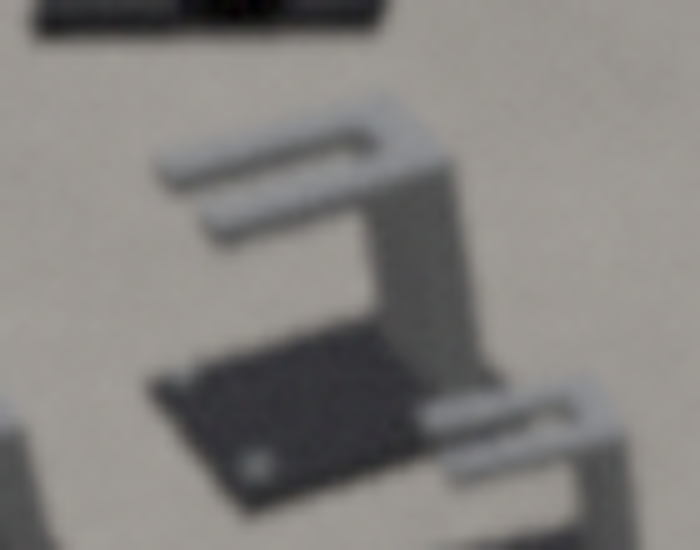

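Request:
drive_tool:
  increments:
    - {"grip":1,"tx":0,"ty":0,"tz":0.006,"turn":0}
    - {"grip":1,"tx":0,"ty":0,"tz":0.013,"turn":0}
    - {"grip":1,"tx":0,"ty":0,"tz":0.02,"turn":0}
    - {"grip":1,"tx":0,"ty":0,"tz":0.05,"turn":0}
    - {"grip":1,"tx":0,"ty":0,"tz":0.1,"turn":0}
    - {"grip":1,"tx":0,"ty":0,"tz":0.17,"turn":0}
    - {"grip":1,"tx":0,"ty":0,"tz":0.25,"turn":0}
    - {"grip":1,"tx":-0.18,"ty":0.558,"tz":0.257,"turn":0}
    - {"grip":1,"tx":-0.18,"ty":0.558,"tz":0.257,"turn":0}
    - {"grip":1,"tx":-0.18,"ty":0.558,"tz":0.257,"turn":0}
    - {"grip":1,"tx":-0.18,"ty":0.558,"tz":0.257,"turn":0}
    - {"grip":1,"tx":-0.18,"ty":0.558,"tz":0.257,"turn":0}
    - {"grip":1,"tx":-0.18,"ty":0.558,"tz":0.257,"turn":0}
    - {"grip":1,"tx":-0.18,"ty":0.558,"tz":0.257,"turn":0}
    - {"grip":1,"tx":-0.18,"ty":0.558,"tz":0.257,"turn":0}

```text
clock: 19.2
position: [0.4877, 0.356, 0.2011]
ee_rot: [2.648, 1.69, -0.002]
force: [0.6, -0.2, -1.6]
width: 0.216
```

```bash
sleep 1; python3 - <<'E'
from h import *
print(proj('side',(.4872,.3573,.085)),plane('side',(153.7,146.4),.085),plane('side',(161.5,144.5),.085),plane('side',(143.5,149),.085))
E
```

```text
[154.58254239 145.12994318] [0.48160266 0.35233739 0.085     ] [0.50367076 0.34767938 0.085     ] [0.45304045 0.35770667 0.085     ]
```

Request:
drive_tool:
  increments:
    - {"grip":1,"tx":-0.001,"ty":0.003,"tz":0,"turn":0}
    - {"grip":1,"tx":-0.001,"ty":0.003,"tz":-0.05,"turn":0}
    - {"grip":1,"tx":-0.001,"ty":0.003,"tz":-0.1,"turn":0}
    - {"grip":1,"tx":-0.001,"ty":0.003,"tz":-0.14,"turn":0}
    - {"grip":1,"tx":-0.001,"ty":0.003,"tz":-0.18,"turn":0}
    - {"grip":1,"tx":-0.001,"ty":0.003,"tz":-0.21,"turn":0}
    - {"grip":1,"tx":-0.001,"ty":0.003,"tz":-0.23,"turn":0}
    - {"grip":1,"tx":-0.001,"ty":0.003,"tz":-0.24,"turn":0}
    - {"grip":1,"tx":-0.001,"ty":0.003,"tz":-0.24,"turn":0}
    - {"grip":1,"tx":-0.001,"ty":0.003,"tz":-0.24,"turn":0}

```text
clock: 20.2
position: [0.4876, 0.3575, 0.1057]
ee_rot: [2.648, 1.69, -0.001]
force: [0.5, -0.4, -1.5]
width: 0.218
```

```bash
python3 - <<'E'
from h import *
S=cv2.cvtColor(get_image('side'),cv2.COLOR_RGB2BGR);cv2.imwrite('pics/s6.png',S);S0=cv2.imread('pics/side0.png')
f=lambda I:cv2.resize(I[115:185,125:175],None,fx=8,fy=8,interpolation=2)
cv2.imwrite('pics/c10.png',np.hstack([f(S0),f(S)]));print(observe()['position'])
E
```

```text
[0.48758418 0.35757752 0.1058032 ]
```

View pics/c10.png

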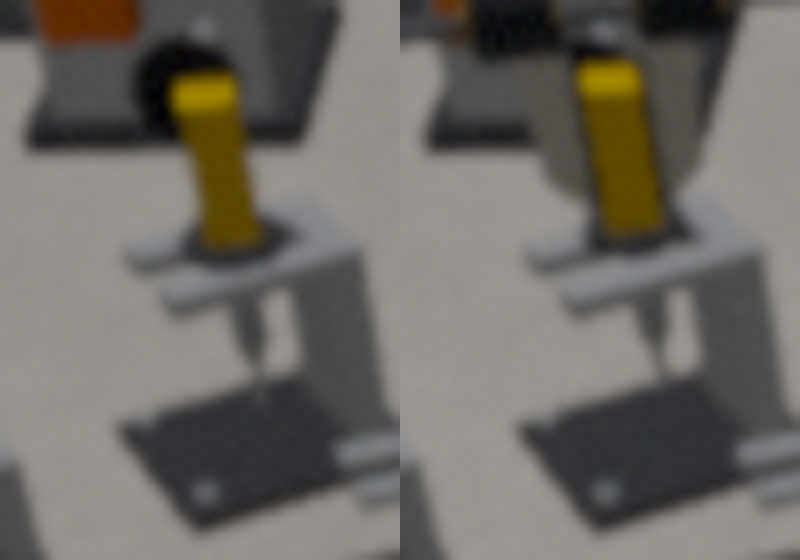

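Request:
drive_tool:
  increments:
    - {"grip":1,"tx":-0.001,"ty":0,"tz":-0.004,"turn":0}
    - {"grip":1,"tx":-0.001,"ty":0,"tz":-0.008,"turn":0}
    - {"grip":1,"tx":-0.001,"ty":0,"tz":-0.012,"turn":0}
    - {"grip":1,"tx":-0.001,"ty":0,"tz":-0.0125,"turn":0}
    - {"grip":1,"tx":-0.001,"ty":0,"tz":-0.0125,"turn":0}

```text
clock: 20.75
position: [0.4872, 0.3576, 0.1008]
ee_rot: [2.648, 1.69, -0.0]
force: [0.4, -0.0, -0.5]
width: 0.216
```

Release slowly, then rise straight up.

Request:
drive_tool:
  increments:
    - {"grip":0.5,"tx":0,"ty":0,"tz":0,"turn":0}
    - {"grip":0.3,"tx":0,"ty":0,"tz":0,"turn":0}
    - {"grip":0,"tx":0,"ty":0,"tz":0,"turn":0}
    - {"grip":-0.5,"tx":0,"ty":0,"tz":0,"turn":0}
    - {"grip":-1,"tx":0,"ty":0,"tz":0,"turn":0}
    - {"grip":-1,"tx":0,"ty":0,"tz":0,"turn":0}
    - {"grip":-1,"tx":0,"ty":0,"tz":0,"turn":0}
    - {"grip":-1,"tx":0,"ty":0,"tz":0,"turn":0}
    - {"grip":-1,"tx":0,"ty":0,"tz":0.05,"turn":0}
    - {"grip":-1,"tx":0,"ty":0,"tz":0.1,"turn":0}
    - {"grip":-1,"tx":0,"ty":0,"tz":0.2,"turn":0}
    - {"grip":-1,"tx":0,"ty":0,"tz":0.3,"turn":0}
    - {"grip":-1,"tx":0,"ty":0,"tz":0.35,"turn":0}
    - {"grip":-1,"tx":0,"ty":0,"tz":0.35,"turn":0}
    - {"grip":-1,"tx":0,"ty":0,"tz":0.35,"turn":0}

```text
clock: 22.25
position: [0.4872, 0.3575, 0.2408]
ee_rot: [2.648, 1.69, 0.0]
force: [-0.9, -0.2, -0.3]
width: 1.0
```

```bash
python3 - <<'E'
from h import *
S=cv2.cvtColor(get_image('side'),cv2.COLOR_RGB2BGR);cv2.imwrite('pics/s7.png',S);S0=cv2.imread('pics/side0.png')
f=lambda I:cv2.resize(I[115:185,125:175],None,fx=8,fy=8,interpolation=2)
cv2.imwrite('pics/c11.png',np.hstack([f(S0),f(S)]))
d=cv2.absdiff(S,S0).max(2);d[:160,60:260]=0;print(np.argwhere(d>50)[::20],(d>50).sum())
for I in(S0,S):print([c for c,s in blobs(I,(20,120,40),(36,255,255)) if abs(c[0]-151)<8])
E
```

```text
[[  8   0]
 [ 12   4]
 [ 15   0]
 [ 17   4]
 [222   0]
 [231   4]
 [240   9]
 [247  12]
 [253  14]
 [258  17]
 [263  18]
 [267  21]
 [271  25]
 [276  24]
 [282  24]] 292
[array([151.56, 133.85])]
[array([151.98, 133.69])]
```

View pics/c11.png

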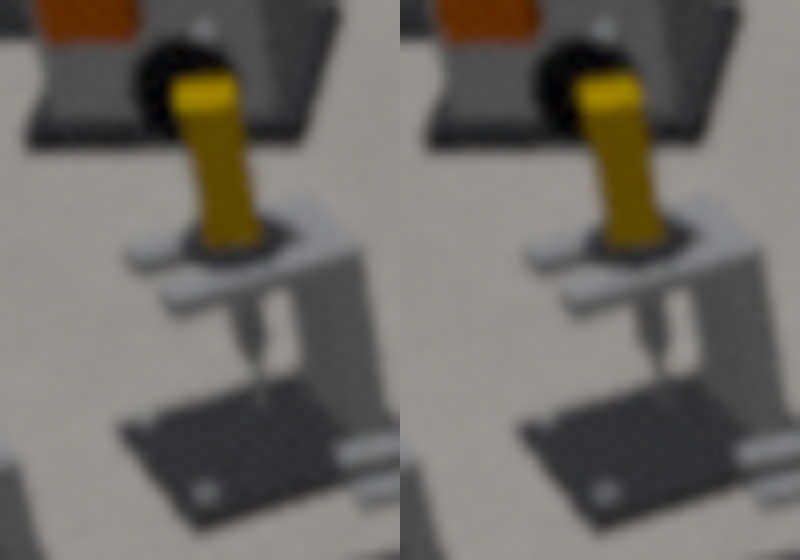

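The probe hangs upright on its collar, about 1 mm from where it started. The only changes in the picture are the arm itself at its left edge.

```bash
python3 -c "
from cell import *
print(sign_off())"
```

```text
the job is handed in; nothing more can be done
None
```

I traced the whole seam with the probe from the green end to the red end, hung it back in its fork and handed the job in at about 22 s. No verdict came back, so the result below rests on my own checks.

- **Trace:** The tip moved at about 25 mm/s, about 0.2 mm above the seam floor by the arm's own readings. It paused very briefly between move calls. The force readings taken at the pauses stayed within noise, about 1.5 N. Side pictures showed the tip in the groove at the green end and at the red end.
- **Hanging:** The final side picture shows the probe upright on its collar. The handle was about 0.4 px (1 mm) from its starting place, and the gripper was open and clear above it.
- **Bystanders:** Outside the stand area, comparing the first and last side pictures showed no change except the arm at the left edge. That comparison left out the upper-left area, which holds the stand and the top of the coil, so the coil was only partly checked. I took no final top picture.

**Disagreements:**
- The two cameras put the seam's centre line about 1 mm apart, and the markers 2–4 mm apart.
- A rough eye estimate of the slot from the side view was about 7 mm off the recorded grasp pose. I put this down to seeing the prong's inner side, and used the recorded pose.
- The seam's exact end near the red marker was partly hidden by the needle, so that end point rests on the measured groove.

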